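# Seat a keyed bushing in its nest and clamp it

## Robot

A 7-joint arm with a two-finger parallel gripper is mounted at the origin on a cart in front of the work surface, level with it; the furniture and walls round the work are solid. World frame = base frame: x ahead of the robot, y to its left, z up, the work surface at z = 0. Lengths are in mm, angles in rad, forces in N, time in s.
With the tool pointing down it reaches from about 400 to 850 mm from the base axis. Payload 10.4 kg.
Tool frame: the origin (TCP) lies at the very end of the fingers, on their centre line; the grasp point (between the pads) lies behind it (hold_point_z is the z of the grasp point in the tool frame, in mm); z points along the fingers, y is the direction in which the jaws open and shut (so a half turn about z gives the same grasp; the last joint's range is limited). The gripper opens to 85 mm and grips with 20 to 120 N. Pads are 22 mm wide; open, the fingers measure 114 mm over their backs; the gripper's body (76 mm by 85 mm) begins 54 mm behind the grasp point. The pads swing forward as they close: fully open they stand 13 mm farther back than shut.
Start: joints at [-0.023, 0.332, -0.065, 1.46, 0.022, 1.35, -0.088], TCP at [625.024, 0.019, 194.038] pointing down, gripper open.
Joint ranges: [-2.6, 2.6], [-0.5, 2.12], [-1.47, 1.34], [0.16, 2.42], [-1.27, 4.41], [0.06, 2.06], [-2.6, 2.6]. Speed limits (rad/s): [2.22, 2.22, 2.79, 2.79, 3.14, 3.14, 3.14].

## Interface

Orientations are given as [roll, pitch, yaw] about the fixed x, y, z axes, in that order (R = Rz(yaw) Ry(pitch) Rx(roll)).
In Python, from bench import * gives the robot as it stands.
- The arm moves only by the shell command python3 -m creep 'ROWS' [OPENING] [FORCE]. ROWS is text: rows parted by semicolons, each of 4 numbers parted by spaces: the shift along the tool's x, y, z in cm, then the turn about the tool's z in rad. A call has exactly 8 rows; each row is the pose to reach, as a shift and turn from the pose commanded when the call began, along the tool's axes at that moment; what a row does not reach only later rows make up. A row lasts 1/8 s, in which the tool goes at most 62.5 mm and 10.7 degrees, less where a joint would pass 70% of its speed; a pose out of reach is approached as far as the arm can. A call with a gripper value outside its range is refused whole. OPENING is the opening, from 0 (shut) to 1 (fully open), set as the call begins (- or left out, the last holds). The fingers move at their own pace and stop on an object; FORCE is the grip in N (left out, the last holds). Time passes only in rows, so rows that repeat a pose let the fingers close, or fill a call up. It gives the time, the measured TCP pose, the force and the opening at its end, in the units of the state.
- get_obs(): the state, without advancing time (a new reading comes with each control period).
- grab_frame(name): name is "scene" or "side" or "wrist"; returns a dict with "frame" (480x640x3 uint8, red, green, blue), "K" (3x3 intrinsics, pixels), "k1" (the pictures are not rectified: a ray, as slopes to the right and down, at radius r is drawn at 1 + k1 r^2 times it, then the intrinsics apply), "T" (4x4, takes a point from camera to world coordinates). Camera axes: x right, y down, z forward; pixel columns grow to the right and rows downward; lengths in mm; the calibration is good to about 2 mm. A picture is of the moment at which its call begins. There is no depth.
- finish_job(): hands the job in, once; it reports no verdict.
The state is a dict: "time": time; "qpos": joint angles; "qvel": joint speeds; "effort": joint torques, N m; "tcp_pos": TCP position; "eef_rot": TCP orientation; "force": force on the tool from outside, world axes, zero at the start; "torque": the same for the moment, N m; "grip_width": opening from 0.0 (shut) to 1.0 (fully open).
Only numpy, scipy, OpenCV 4.12 (cv2) and the standard library are available. Lean on these libraries where they do the work, as an engineer would, in place of code of your own. Each camera call takes 0.05 s, during which the arm holds its last target.

## Task

Put the brass keyed bushing nose first into the round nest of the fixture, turning and jiggling it under light pressure until its key finds the keyway and it drops fully home, flange flat on the nest. Then swing the grey lever with the red knob until its toe is all the way over the flange, and let go. Never force it: press only lightly, and leave the parts tray, the torque tester and the felt-covered jig block where they are.

Things in the scene. Friction and masses are not known exactly. Their poses are not given: they have to be found in the camera images.
- bushing: Loose brass bushing, about 0.18 kg, standing upright on its nose on a 3 mm mat. Origin: centre of the nose's underside; z up, x towards the key. Round nose 28 mm across, z = 0 to 22 mm (lowest 5 mm taper to 21 mm). Flange 52 mm across, z = 22 to 27 mm, a short black line over the key. With the key on the nest's top its origin is 30 mm above the worktop; fully home, flange on the ring, 18 mm.
- bushing_key (a point): Middle of the outer face of the bushing's key: a lug 7.4 mm wide on its +x side, from z = 10 to 22 mm of the bushing, reaching 21 mm from the axis.
- bushing_grip (a point): Centre of the top of the bushing's upright grip bar: 20 mm along the bushing's x, 12 mm thick along its y, z = 27 to 56 mm of the bushing. Pinch it across its 12 mm from above.
- nest_fixture: Fixture fixed to the worktop: dark steel base plate 10 mm thick (x -80 to 46 mm, y -47 to 47 mm) with an aluminium nest ring and a clamp lever. Origin: on the ring's axis, at worktop height; z up, x from the lever's post towards the ring. Ring 60 mm across, top at z = 40 mm.
- nest_mouth (a point): Centre of the ring's flat top. Bore 30 mm across, 30 mm deep, with one keyway 9 mm wide, its end 23 mm from the axis, open over the whole height. The ring was set by hand and holds its angle stiffly: the keyway points along the fixture's +x only roughly, anywhere within 0.70 rad either way. That angle is not measured; this point's axes are the fixture's, not the keyway's.
- lever (a joint): Angle of the clamp lever, a grey bar 7 mm thick, z = 47 to 54 mm above the worktop. 0: closed against its stop, toe 2 mm above the seated bushing's flange. Grows clockwise seen from above; starts at 1.1 to 1.5, toe clear of the nest. Turns lightly (0.04 N m of friction), stays where it is left. The toe cannot close over a bushing that is not home.
- lever_pivot (a point): Top of the lever's vertical pivot, at x = -50 mm, y = 0 of the fixture. The toe reaches 34 mm from it; the handle arm points the opposite way, so at lever angle a the knob's axis is at x = -50 - 58 cos(a) mm, y = +58 sin(a) mm of the fixture.
- lever_knob (a point): Centre of the top of the lever's red knob: upright, round, 15 mm across, 31 mm tall, top 85 mm above the worktop. Moves with the lever.
- parts_tray: Small grey open tray of screws, 79 x 103 x 34 mm, loose on the worktop; origin at the centre of its underside. Bystander.
- tester: Dark torque tester, 105 x 62 x 50 mm, loose; origin at the centre of its underside. Bystander.
- felt_block: Dark brown felt-covered jig block with a yellow strap, 68 x 118 x 95 mm, loose; origin at the centre of its underside. Bystander.
Things that resemble listed ones, but are neither listed nor needed, are in the scene too. Leave any blue look-alike of the nest_fixture alone.

How it is judged:
By the outcome, as a careful person would: the job done as asked, in the order asked, and still so for the second after the job is handed in, with the robot touching nothing.
It also fails if it takes over 67 s, if anything falls off the work surface, if the arm or the gripper's body presses on something with over 40 N, if the wrist force passes 120 N, or if a joint passes its speed limit or range.

## Working session

There is one attempt and no reset: what is moved stays moved. The work goes in short steps, Python scripts to look and compute and a shell command to move; the robot and the scene stay as the last step left them, time stands still between calls to the robot, and variables do not carry over. Pictures are saved under pics/ and viewed, and the job is handed in when it is done.

```bash
ls; mkdir -p pics; python3 - <<'E'
from bench import *
import cv2
o=get_obs();print({k:o[k] for k in ('time','tcp_pos','eef_rot','force','grip_width')}, [k for k in o])
for n in ("scene","side","wrist"):
    f=grab_frame(n);cv2.imwrite(f"pics/a_{n}.png",f["frame"][:,:,::-1]);print(n,f["K"],f["k1"],f["T"])
E
```

```text
pics
{'time': 0.0, 'tcp_pos': array([ 6.24553718e+02, -6.84509605e-03,  1.93191109e+02]), 'eef_rot': array([-3.14011477e+00,  9.18024481e-05,  1.57083687e+00]), 'force': array([-0.44889377, -0.59531287, -1.07024688]), 'grip_width': 0.9989356148081527} ['time', 'qpos', 'qvel', 'effort', 'tcp_pos', 'eef_rot', 'force', 'torque', 'grip_width']
scene [[484.32472527   0.         322.83009156]
 [  0.         484.32472527 239.56205706]
 [  0.           0.           1.        ]] 0.010644425438786914 [[-7.51781899e-01 -3.49223806e-01  5.59344894e-01  5.20978879e+01]
 [-6.59271763e-01  4.15541573e-01 -6.26646586e-01  6.43889941e+02]
 [-1.35911510e-02 -8.39861855e-01 -5.42630027e-01  5.72458732e+02]
 [ 0.00000000e+00  0.00000000e+00  0.00000000e+00  1.00000000e+00]]
side [[541.44530455   0.         322.25134778]
 [  0.         541.44530455 244.96144699]
 [  0.           0.           1.        ]] -0.055941002418492806 [[ 9.38687147e-01 -2.01367017e-01  2.79853112e-01  3.18096885e+02]
 [-3.44768488e-01 -5.50750847e-01  7.60136958e-01 -6.83964669e+02]
 [ 1.06282640e-03 -8.10015327e-01 -5.86407743e-01  6.48256938e+02]
 [ 0.00000000e+00  0.00000000e+00  0.00000000e+00  1.00000000e+00]]
wrist [[341.665588     0.         325.78686811]
 [  0.         341.665588   238.22045949]
 [  0.           0.           1.        ]] -0.0034265209839771786 [[ 9.99999639e-01 -1.62011963e-04 -8.33587977e-04  6.25184353e+02]
 [-4.09404309e-04 -9.51996146e-01 -3.06109737e-01  7.82166178e+01]
 [-7.43979101e-04  3.06109968e-01 -9.51995869e-01  3.74040846e+02]
 [ 0.00000000e+00  0.00000000e+00  0.00000000e+00  1.00000000e+00]]
```

View pics/a_scene.png

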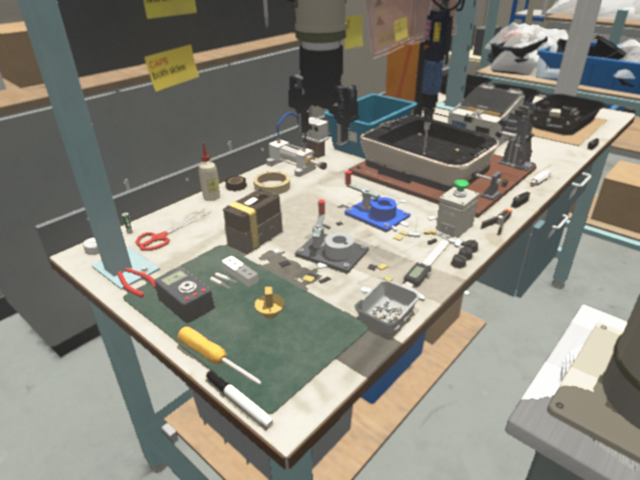

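View pics/a_side.png

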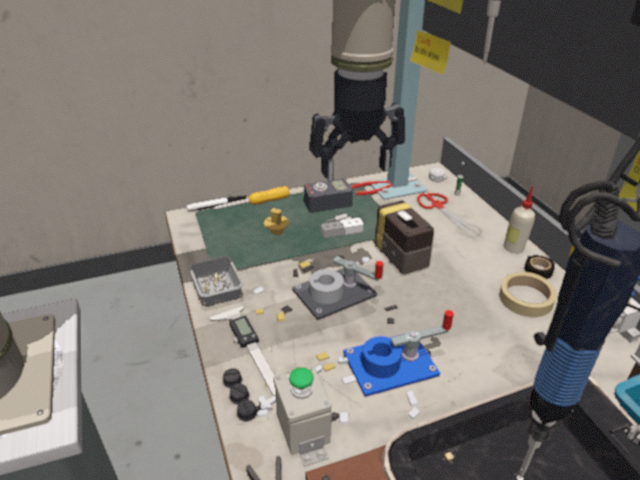

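View pics/a_wrist.png

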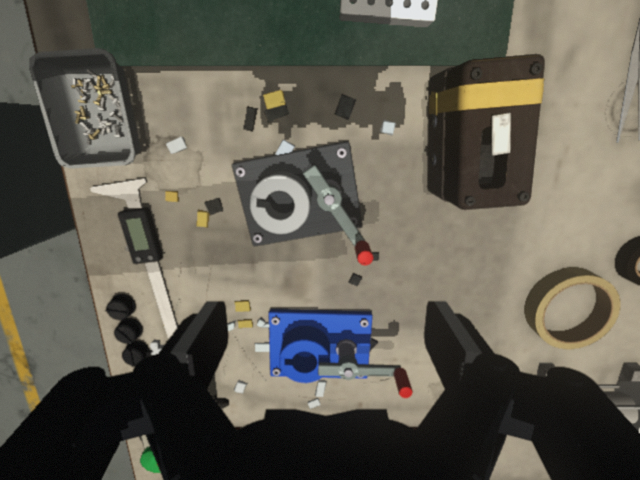

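The wrist view shows the fixture at about (300,190), with the ring at (280,205) and its keyway pointing left. The knob is at (365,257), the felt block at (487,130) and the tray at (85,110). The bushing is visible in the scene view at (268,300) and in the side view at (277,220). I'll zoom in and measure.

```bash
cat > h.py <<'E'
import numpy as np, cv2
def und(f,uv):
    K=f["K"];k=f["k1"]
    return cv2.undistortPoints(np.array(uv,float).reshape(-1,1,2),K,np.array([k,0,0,0.])).reshape(-1,2)
def at_z(f,uv,z):
    s=und(f,uv);d=np.c_[s,np.ones(len(s))]@f["T"][:3,:3].T;c=f["T"][:3,3]
    return c+d*((z-c[2])/d[:,2])[:,None]
def proj(f,P):
    T=np.linalg.inv(f["T"]);P=np.atleast_2d(P)@T[:3,:3].T+T[:3,3]
    s=P[:,:2]/P[:,2:];s=s*(1+f["k1"]*(s**2).sum(1))[:,None]
    return s@f["K"][:2,:2].T+f["K"][:2,2]
def crop(f,n,x0,y0,w,h,s):
    cv2.imwrite(n,cv2.resize(f["frame"][y0:y0+h,x0:x0+w,::-1],None,fx=s,fy=s,interpolation=cv2.INTER_CUBIC))
E
python3 - <<'E'
from bench import *
from h import *
import pickle
F={n:grab_frame(n) for n in("scene","side","wrist")}
pickle.dump(F,open("f0.pkl","wb"))
crop(F["wrist"],"pics/b_w.png",220,125,160,150,5)
crop(F["scene"],"pics/b_s.png",240,275,60,50,10)
crop(F["side"],"pics/b_d.png",250,200,60,45,10)
E
```

```text
(no output)
```

View pics/b_w.png

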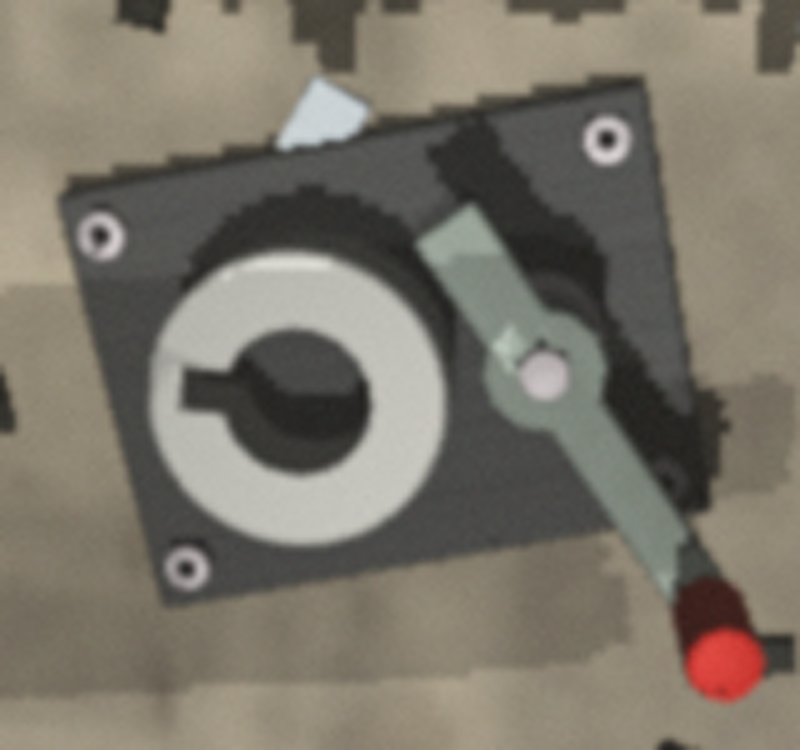

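View pics/b_s.png

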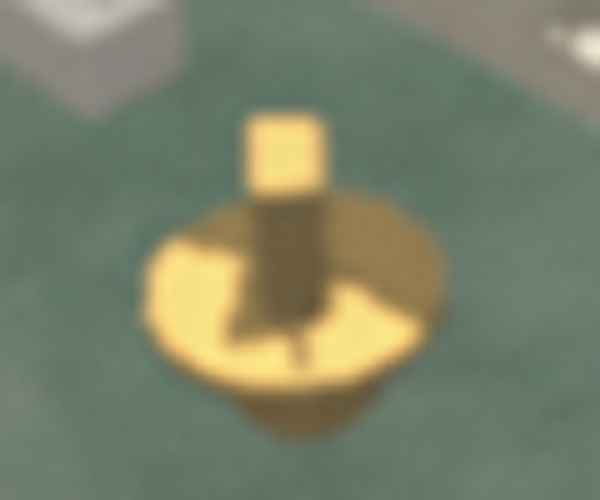

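View pics/b_d.png

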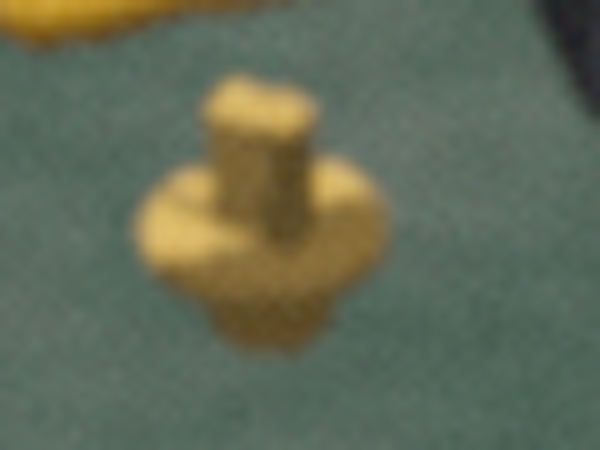

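```bash
python3 - <<'E'
from h import *
import pickle
F=pickle.load(open("f0.pkl","rb"));w=F["wrist"]
def c(p,x0,y0,s): p=np.array(p,float);return (p+.5)/s-.5+[x0,y0]
W=lambda p,z:at_z(w,c(p,220,125,5),z)
r=W([[298,398],[299,400],[184,391]],40);print("ring",r)
d=r[2]-r[1];print("keyway ang",np.arctan2(d[1],d[0]),np.hypot(*d[:2]))
p=W([[62,197],[643,83],[165,604]],10);print("plate",p)
d1=p[0]-p[1];d2=p[0]-p[2]
print("fix x ang",np.arctan2(d1[1],d1[0]),np.linalg.norm(d1),"y axis ang",np.arctan2(d2[1],d2[0])-np.pi/2, np.linalg.norm(d2))
print("screws",W([[101,236],[607,139],[186,569]],12))
pv=W([[544,375]],57);k=W([[726,664]],85);print("pivot",pv,"knob",k)
S=lambda p,z:at_z(F["scene"],c(p,240,275,10),z)
D=lambda p,z:at_z(F["side"],c(p,250,200,10),z)
print("grip scene",S([[286,155],[247,118],[325,118],[327,193],[248,193]],59))
print("line scene",S([[298,330],[303,365]],30))
print("flange ends",S([[143,300],[447,275],[295,390],[300,190]],30))
print("grip side",D([[262,108],[240,78],[318,103],[285,140],[207,112]],59))
print("flange side",D([[135,225],[390,220]],30))
E
```

```text
ring [[578.79916704   6.33135411  40.        ]
 [578.98145532   5.9254657   40.        ]
 [556.16661571   7.76117772  40.        ]]
keyway ang 3.061304302475147 22.88857236518172
plate [[526.97409093  42.77735156  10.        ]
 [648.25094685  65.70452124  10.        ]
 [542.62401304 -47.41045656  10.        ]]
fix x ang -2.9547495173921074 123.42500107736245 y axis ang 0.17181502864949727 91.5355712034823
screws [[535.02402947  34.92990105  12.        ]
 [640.9179483   54.65401947  12.        ]
 [548.30476054 -38.47207895  12.        ]]
pivot [[627.67879813  14.37438773  57.        ]] knob [[660.55151039 -33.0913593   85.        ]]
grip scene [[548.550584   228.19990261  59.        ]
 [560.95357945 225.60108697  59.        ]
 [550.78669902 216.99578616  59.        ]
 [535.95686518 230.71075242  59.        ]
 [546.0382576  239.25200415  59.        ]]
line scene [[540.50460266 235.9589534   30.        ]
 [533.34939465 241.57895383  30.        ]]
flange ends [[566.48429223 247.80295976  30.        ]
 [531.35980034 209.38999247  30.        ]
 [529.79681831 246.78613017  30.        ]
 [567.53105013 209.88318636  30.        ]]
grip side [[551.80421041 225.23015297  59.        ]
 [550.77665904 237.88970931  59.        ]
 [563.06698679 223.13353467  59.        ]
 [552.79243158 211.99445502  59.        ]
 [540.86476593 227.62019027  59.        ]]
flange side [[525.96499336 235.4198522   30.        ]
 [576.09739311 219.0543478   30.        ]]
```

```bash
python3 -c "
import bench;print([n for n in dir(bench) if n[0]!='_'],getattr(bench,'hold_point_z',None))"
python3 -m creep '4 -1.3 0.5 -0.13;8 -2.6 1 -0.27;12 -4 2 -0.4;16 -5.3 3 -0.53;20 -6.6 4 -0.67;22.7 -7.5 5 -0.79;22.7 -7.5 5 -0.79;22.7 -7.5 5 -0.79' 1 30
python3 - <<'E'
from bench import *
from h import *
import pickle
F={n:grab_frame(n) for n in("scene","side","wrist")}
pickle.dump(F,open("f1.pkl","wb"))
o=get_obs();print(o['qpos'],o['tcp_pos'],o['eef_rot'],o['force'],o['time'])
cv2.imwrite("pics/c_w.png",F["wrist"]["frame"][:,:,::-1])
E
```

```text
['PlanningError', 'finish_job', 'get_obs', 'grab_frame', 'hold_point_z'] -18.700000000000003
time: 1.3
tcp_pos: [550.5, 226.1, 144.1]
eef_rot: [-3.142, 0.001, 2.359]
force: [0.0, -0.6, 0.9]
grip_width: 1.001
[-0.22604335  0.31446829 -0.29289123  1.59844308  0.09508312  1.24215116
  0.25141834] [550.72723776 225.81554798 144.34583667] [3.14127614e+00 6.70962868e-04 2.35826677e+00] [0.1515416  0.77959677 0.63399033] 1.45
```

View pics/c_w.png

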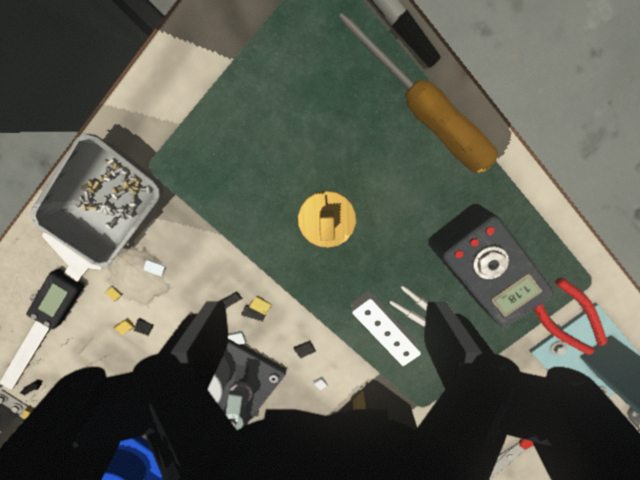

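The bushing is centred under the gripper at (327,220). The grip bar is upright in the image, with the key line above it at (326,198).

```bash
python3 - <<'E'
from h import *
import pickle
F=pickle.load(open("f1.pkl","rb"))
crop(F["wrist"],"pics/d_w.png",292,185,72,68,8)
E
```

```text
(no output)
```

View pics/d_w.png

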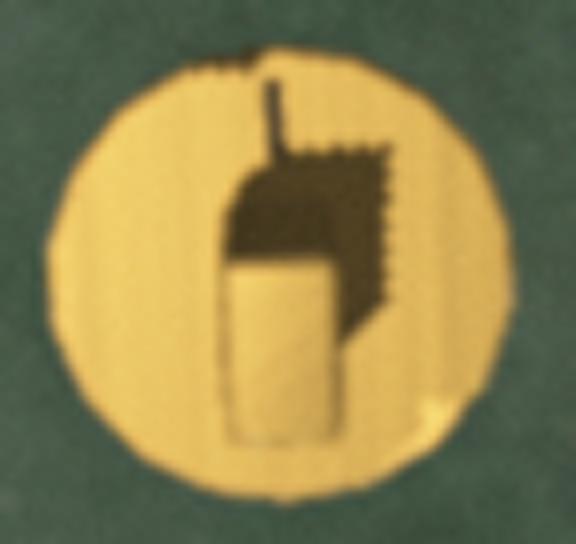

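```bash
python3 - <<'E'
from h import *
import pickle
F=pickle.load(open("f1.pkl","rb"));w=F["wrist"]
c=lambda p:(np.array(p,float)+.5)/8-.5+[292,185]
g=at_z(w,c([[228,262],[333,262],[340,443],[234,443],[284,352]]),59);print(g)
d=(g[0]-g[3]);print(np.arctan2(d[1],d[0]));d=(g[1]-g[2]);print(np.arctan2(d[1],d[0]))
l=at_z(w,c([[271,82],[280,158],[280,275]]),30);print(l)
d=l[0]-l[1];print("line",np.arctan2(d[1],d[0]));d=l[0]-l[2];print("flange centre->line",np.arctan2(d[1],d[0]))
# tool-frame offset of grip
yaw=2.3583;t=np.array([550.6,226.0]);v=g[4][:2]-t
x=np.array([np.cos(yaw),np.sin(yaw)]);y=np.array([np.sin(yaw),-np.cos(yaw)]);print("tool dx dy",v@x,v@y)
E
```

```text
[[540.63647178 229.62177502  59.        ]
 [548.07361548 237.07743084  59.        ]
 [562.19855711 224.18383794  59.        ]
 [554.52962691 216.49648133  59.        ]
 [551.26590567 226.96879958  59.        ]]
2.3846067358336502
2.401737200046596
[[534.63204822 241.6895845   30.        ]
 [541.29936083 236.43398733  30.        ]
 [550.70260117 227.0699228   30.        ]]
line 2.474049381394875
flange centre->line 2.4034346875646686
tool dx dy 0.21174408051502513 1.1563595572621197
```

```bash
python3 -m creep '0 0.11 3 -0.04;0 0.11 6 -0.04;0 0.11 8 -0.04;0 0.11 9.5 -0.04;0 0.11 10.5 -0.04;0 0.11 10.9 -0.04;0 0.11 10.9 -0.04;0 0.11 10.9 -0.04' 1 30
python3 - <<'E'
from bench import *
from h import *
f=grab_frame("wrist");cv2.imwrite("pics/e_w.png",f["frame"][100:400,160:500,::-1])
E
```

```text
time: 2.45
tcp_pos: [551.2, 228.0, 35.7]
eef_rot: [3.141, 0.0, 2.401]
force: [-0.4, -0.0, 0.2]
grip_width: 0.999
```

View pics/e_w.png

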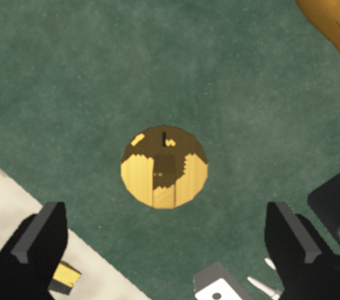

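The jaws straddle the bar, with the bushing centred between them at crop (164,167). Closing.

```bash
python3 -m creep '0 0 0 0;0 0 0 0;0 0 0 0;0 0 0 0;0 0 0 0;0 0 0 0;0 0 0 0;0 0 0 0' 0 40
python3 - <<'E'
from bench import *
from h import *
f=grab_frame("wrist");cv2.imwrite("pics/f_w.png",f["frame"][100:400,160:500,::-1])
E
```

```text
time: 3.5
tcp_pos: [550.8, 227.8, 35.0]
eef_rot: [3.142, 0.0, 2.401]
force: [0.2, 0.1, 0.7]
grip_width: 0.001
```

View pics/f_w.png

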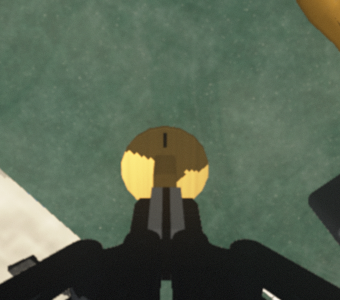

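```bash
python3 - <<'E'
from bench import *
from h import *
import pickle
F={n:grab_frame(n) for n in("scene","side","wrist")}
pickle.dump(F,open("f2.pkl","wb"))
print(get_obs()['grip_width'])
crop(F["wrist"],"pics/g_w.png",270,210,110,120,6)
crop(F["scene"],"pics/g_s.png",220,220,100,110,5)
crop(F["side"],"pics/g_d.png",230,150,100,100,5)
for n in F: print(n,proj(F[n],[[551,227.5,59],[551,227.5,35],[551,227.5,30]]))
E
cd pics; python3 -c "
import cv2,numpy as np
a=cv2.imread('g_s.png')[:500];b=cv2.imread('g_d.png')
cv2.imwrite('g_2.png',cv2.resize(np.hstack([a,b]),(800,400)))"
```

```text
-0.0021973623310930675
scene [[267.45414203 289.26010983]
 [268.50863548 300.22667255]
 [268.72411782 302.46850115]]
side [[275.06025687 209.86416214]
 [275.63637481 219.71477246]
 [275.75480989 221.73624781]]
wrist [[325.37868275 290.59033396]
 [325.41177977 271.6776009 ]
 [325.41772848 268.27871499]]
```

View pics/g_w.png

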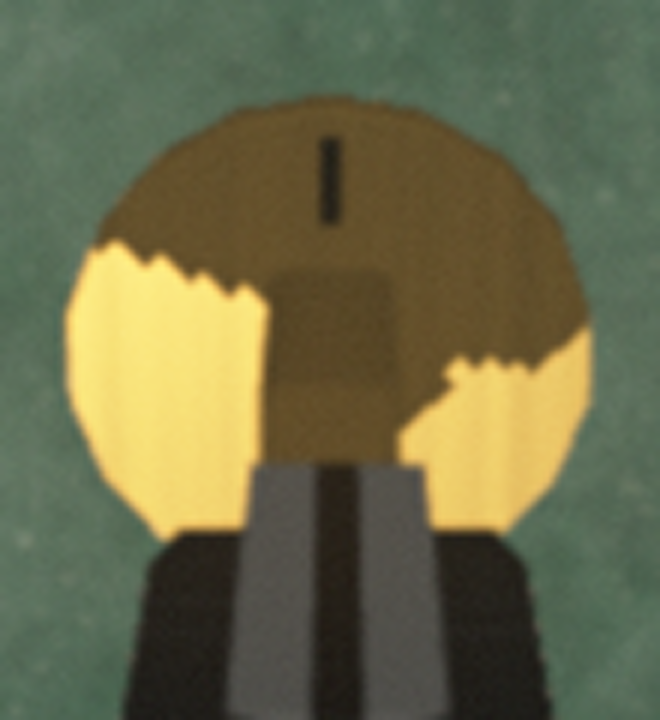

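View pics/g_2.png

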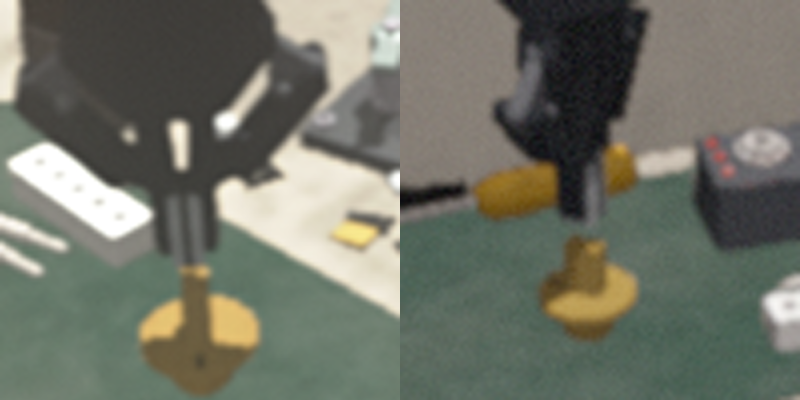

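The jaws closed above the bar: the opening is 0, and the scene and side views show a gap between the fingertips and the bar. So the real fingertips are higher than the reported TCP. I'll measure that offset.

```bash
python3 - <<'E'
from h import *
import pickle
F=pickle.load(open("f2.pkl","rb"))
a=2.401;x=np.array([np.cos(a),np.sin(a)])
for z in (35,55,60,65,70,75):
    r=[]
    for n in F:
        P=[np.r_[np.array([551,227.8])+s*x,z] for s in (-11,0,11)]
        r.append(proj(F[n],P).round(1).tolist())
    print(z,r)
crop(F["side"],"pics/h_d.png",255,180,45,45,12)
E
```

```text
35 [[[268.3, 296.2], [268.4, 300.3], [268.5, 304.5]], [[280.4, 220.8], [275.6, 219.6], [270.8, 218.5]], [[325.8, 288.7], [325.8, 271.4], [325.8, 253.4]]]
55 [[[267.4, 287.2], [267.5, 291.2], [267.6, 295.3]], [[280.0, 212.5], [275.1, 211.4], [270.3, 210.4]], [[325.8, 305.7], [325.8, 286.7], [325.8, 267.1]]]
60 [[[267.2, 284.9], [267.3, 288.9], [267.4, 293.0]], [[279.9, 210.5], [275.0, 209.4], [270.2, 208.3]], [[325.8, 310.5], [325.8, 291.1], [325.8, 271.0]]]
65 [[[267.0, 282.5], [267.1, 286.5], [267.1, 290.6]], [[279.7, 208.4], [274.9, 207.3], [270.0, 206.2]], [[325.8, 315.5], [325.8, 295.8], [325.8, 275.1]]]
70 [[[266.7, 280.2], [266.8, 284.2], [266.9, 288.3]], [[279.6, 206.3], [274.8, 205.2], [269.9, 204.1]], [[325.8, 320.9], [325.8, 300.7], [325.8, 279.5]]]
75 [[[266.5, 277.9], [266.6, 281.8], [266.7, 285.9]], [[279.5, 204.2], [274.6, 203.1], [269.8, 202.0]], [[325.8, 326.6], [325.8, 305.8], [325.8, 284.2]]]
```

View pics/h_d.png

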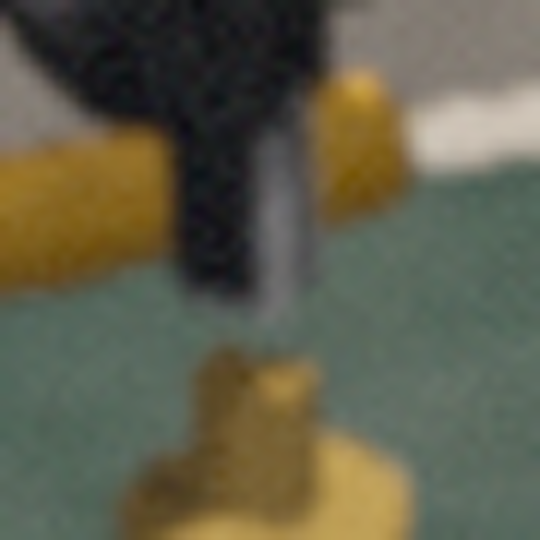

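Fingertips are about 33 mm above the reported TCP. Reopening, then going 32 mm lower.

```bash
python3 -m creep '0 0 0 0;0 0 0 0;0 0 0 0;0 0 0.5 0;0 0 1.2 0;0 0 2 0;0 0 2.7 0;0 0 3.2 0' 0.6 40
python3 - <<'E'
from bench import *
from h import *
import pickle
F={n:grab_frame(n) for n in("scene","side")}
crop(F["scene"],"pics/i_s.png",220,230,100,100,4)
crop(F["side"],"pics/i_d.png",230,150,100,100,4)
cv2.imwrite("pics/i_2.png",np.hstack([cv2.imread("pics/i_s.png"),cv2.imread("pics/i_d.png")]))
E
```

```text
time: 4.7
tcp_pos: [550.6, 227.7, 2.4]
eef_rot: [-3.141, -0.0, 2.401]
force: [-0.7, 0.6, 0.6]
grip_width: 0.601
```

View pics/i_2.png

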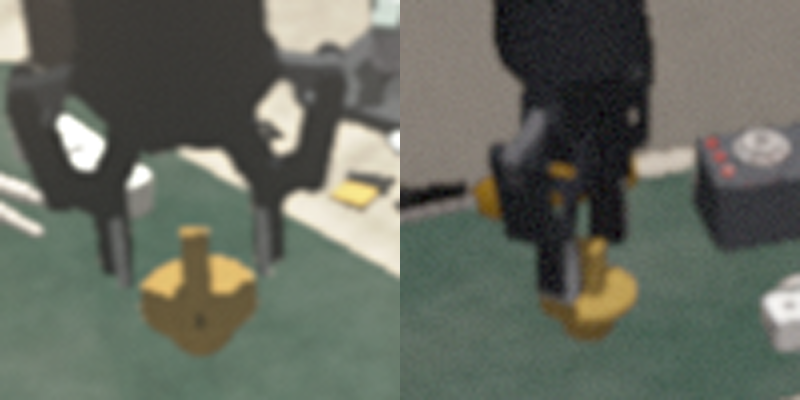

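The fingers now flank the bar (bar top at about (195,230) in the scene crop). Closing with 40 N.

```bash
python3 -m creep '0 0 0 0;0 0 0 0;0 0 0 0;0 0 0 0;0 0 0 0;0 0 0 0;0 0 0 0;0 0 0 0' 0 40
python3 - <<'E'
from bench import *
from h import *
F={n:grab_frame(n) for n in("scene","side","wrist")}
crop(F["scene"],"pics/j_s.png",220,230,100,100,4)
crop(F["side"],"pics/j_d.png",230,150,100,100,4)
cv2.imwrite("pics/j_2.png",np.hstack([cv2.imread("pics/j_s.png"),cv2.imread("pics/j_d.png")]))
E
```

```text
time: 5.8
tcp_pos: [551.1, 227.9, 3.4]
eef_rot: [3.141, 0.0, 2.401]
force: [-0.0, -1.1, 4.6]
grip_width: 0.13
```

View pics/j_2.png

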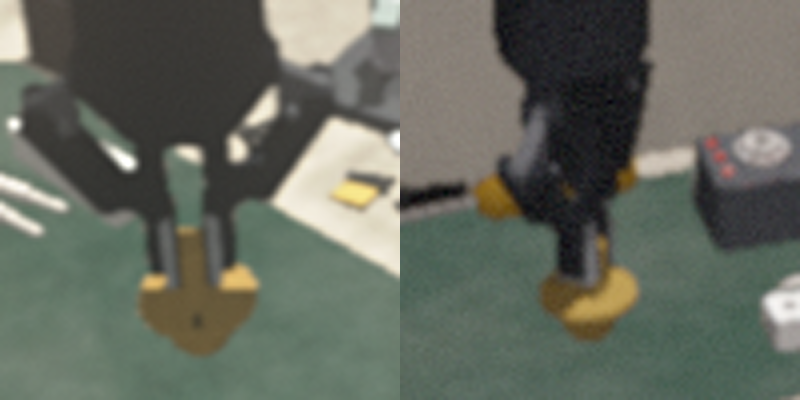

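```bash
python3 -m creep '0 0 -3 0;0 0 -7 0;-3.5 -3 -8 -0.13;-7 -6 -8 -0.26;-10.5 -9 -8 -0.4;-14 -12 -8 -0.53;-17 -14.5 -8 -0.66;-17 -14.5 -8 -0.66' 0 40
python3 -m creep '0 0 0 0;0 0 0 0;0 0 0 0;0 0 0 0;0 0 0 0;0 0 0 0;0 0 0 0;0 0 0 0' 0 40
python3 - <<'E'
from bench import *
from h import *
import pickle
F={n:grab_frame(n) for n in("scene","side","wrist")}
pickle.dump(F,open("f3.pkl","wb"))
o=get_obs();print(o['tcp_pos'],o['eef_rot'],o['force'],o['torque'],o['qpos'])
crop(F["scene"],"pics/k_s.png",280,170,100,100,4)
crop(F["side"],"pics/k_d.png",280,210,100,100,4)
cv2.imwrite("pics/k_2.png",np.hstack([cv2.imread("pics/k_s.png"),cv2.imread("pics/k_d.png")]))
cv2.imwrite("pics/k_w.png",F["wrist"]["frame"][:,:,::-1])
E
```

```text
time: 6.95
tcp_pos: [578.0, 1.5, 82.1]
eef_rot: [-3.14, -0.001, 3.056]
force: [-0.9, 0.8, -2.4]
grip_width: 0.13
time: 7.95
tcp_pos: [578.4, 6.1, 83.1]
eef_rot: [3.142, 0.0, 3.061]
force: [0.2, 0.1, -2.4]
grip_width: 0.125
[578.42164236   6.07023084  83.04430288] [3.14157184e+00 1.33942113e-04 3.06079808e+00] [ 0.17224302 -0.11058195 -1.41613566] [-0.00838867 -0.00591892  0.00477803] [ 0.15497794  0.33421572 -0.29241306  1.70916761  0.10559053  1.11350322
  1.32116165]
```

View pics/k_2.png

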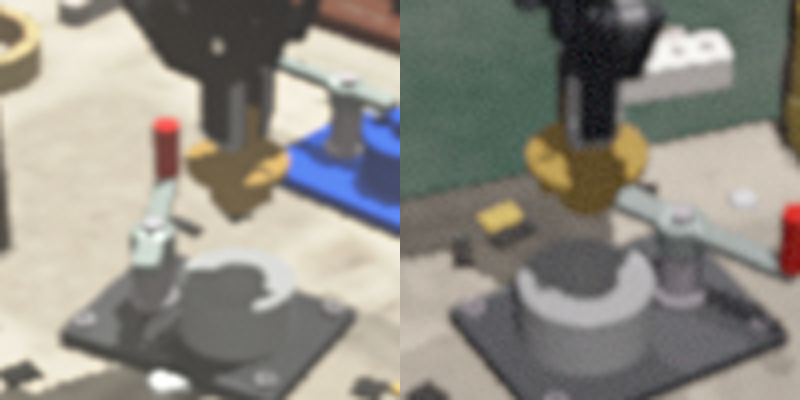

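View pics/k_w.png

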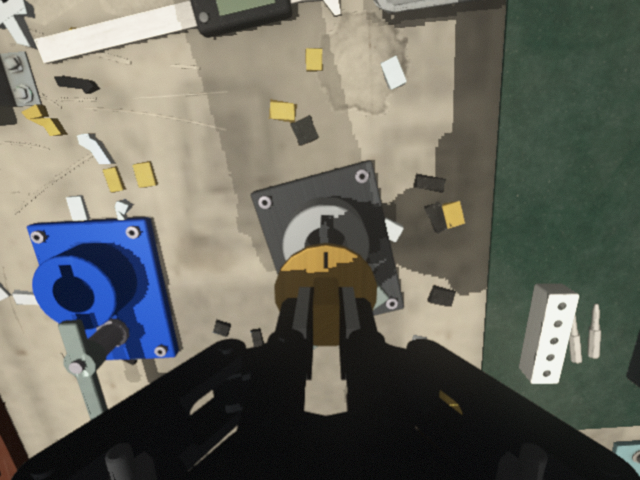

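The bushing is held over the ring. The wrist view shows the keyway at (327,220) and the key line at (325,260), nearly aligned. Refining centre and angle from this view.

```bash
python3 - <<'E'
from h import *
import pickle
F=pickle.load(open("f3.pkl","rb"));w=F["wrist"]
crop(w,"pics/l_w.png",265,190,125,110,6)
# draw predicted circles
im=cv2.resize(w["frame"][190:300,265:390,::-1],None,fx=6,fy=6,interpolation=cv2.INTER_CUBIC)
t=np.linspace(0,2*np.pi,73)
def circ(c,r,z,col):
    p=proj(w,np.c_[c[0]+r*np.cos(t),c[1]+r*np.sin(t),t*0+z]); p=(p-[265,190]+.5)*6-.5
    cv2.polylines(im,[np.int32(p)],True,col,1)
circ((579,6),30,40,(0,0,255));circ((579,6),15,40,(0,0,255));circ((578.4,6.1),26,110,(255,0,0))
cv2.imwrite("pics/l_o.png",im)
E
```

```text
(no output)
```

View pics/l_o.png

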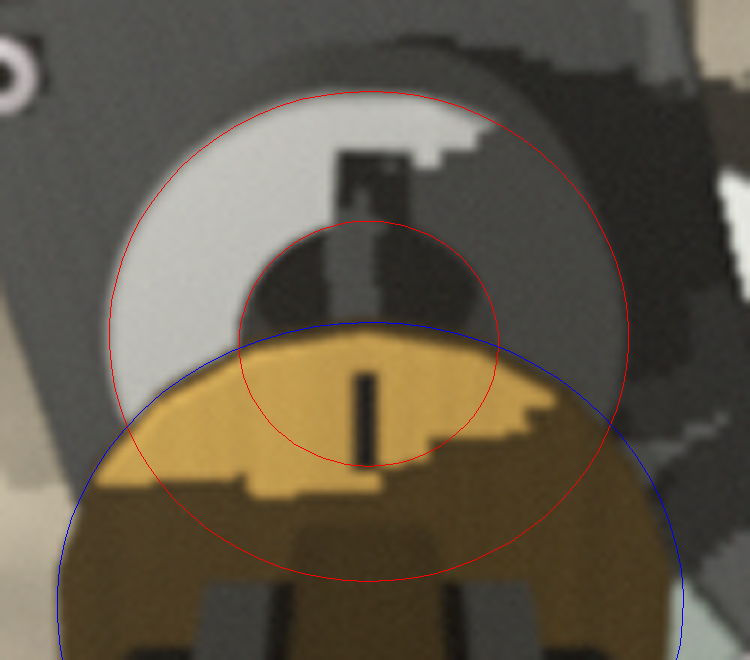

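```bash
python3 - <<'E'
from h import *
import pickle
from scipy.optimize import least_squares
F=pickle.load(open("f3.pkl","rb"));w=F["wrist"]
c=lambda p:(np.array(p,float)+.5)/6-.5+[265,190]
fl=c([[95,485],[155,415],[240,355],[368,333],[500,358],[557,398],[66,600],[669,590],[632,470]])
def res(p):
    q=at_z(w,fl,p[2]);return np.hypot(q[:,0]-p[0],q[:,1]-p[1])-26
s=least_squares(res,[578,6,107]);print(s.x,s.fun.round(2))
rg=c([[107,340],[112,390],[130,250],[180,172],[250,118],[330,97],[380,94],[440,100],[487,120]])
q=lambda p:np.hypot(*(at_z(w,rg,40)[:,:2]-p[:2]).T)-30
s2=least_squares(q,[579,6]);print(s2.x,s2.fun.round(2))
k=at_z(w,c([[373,152]]),40)[0][:2]-s2.x;print("keyway",np.arctan2(k[1],k[0]),np.hypot(*k))
e=at_z(w,c([[338,152],[410,152],[337,222],[410,222]]),40);
for a,b in((2,0),(3,1)):
    d=e[a]-e[b];print(np.arctan2(-d[1],-d[0]))
l=at_z(w,c([[367,377],[364,468]]),s.x[2])[:,:2];k=l.mean(0)-s.x[:2];d=l[0]-l[1];print("key",np.arctan2(k[1],k[0]),np.arctan2(d[1],d[0]),np.hypot(*k))
E
```

```text
[581.2104781    5.65651925 104.25928185] [ 0.11 -0.23  0.23 -0.05  0.17 -0.35 -0.04 -0.    0.16]
[579.20577683   5.91881365] [ 0.21  0.3  -0.4  -0.19  0.22 -0.12 -0.06  0.3   0.03]
keyway 3.037741560616156 23.284682209062673
3.042061442422174
3.066710169318489
key 3.069550638633221 3.0293378053930957 18.021451146714877
```

```bash
python3 -m creep '0.05 0 0.8 0;0.05 0 1.6 0;0.05 0 2.2 0;0.05 0 2.8 0;0.05 0 3.2 0;0.05 0 3.6 0;0.05 0 4 0;0.05 0 4.2 0' 0 40
python3 - <<'E'
from bench import *
from h import *
import pickle
F={n:grab_frame(n) for n in("scene","side","wrist")}
o=get_obs();print(o['tcp_pos'],o['force'],o['torque'])
crop(F["scene"],"pics/m_s.png",280,170,100,100,4)
crop(F["side"],"pics/m_d.png",280,210,100,100,4)
cv2.imwrite("pics/m_2.png",np.hstack([cv2.imread("pics/m_s.png"),cv2.imread("pics/m_d.png")]))
crop(F["wrist"],"pics/m_w.png",265,190,125,125,5)
E
```

```text
time: 9.1
tcp_pos: [577.8, 6.1, 40.8]
eef_rot: [3.142, -0.0, 3.061]
force: [-0.2, 0.5, -2.0]
grip_width: 0.127
[577.91628151   6.13762515  41.0168257 ] [ 0.57043693 -0.32356066 -1.12844277] [ 0.0416234  -0.0461726   0.01241675]
```

View pics/m_2.png

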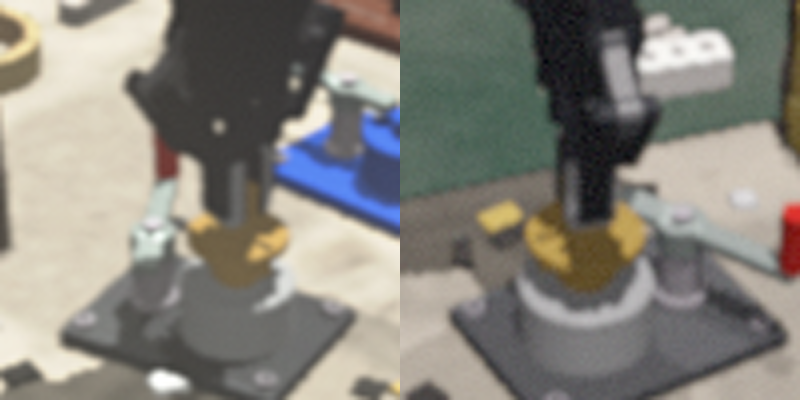

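View pics/m_w.png

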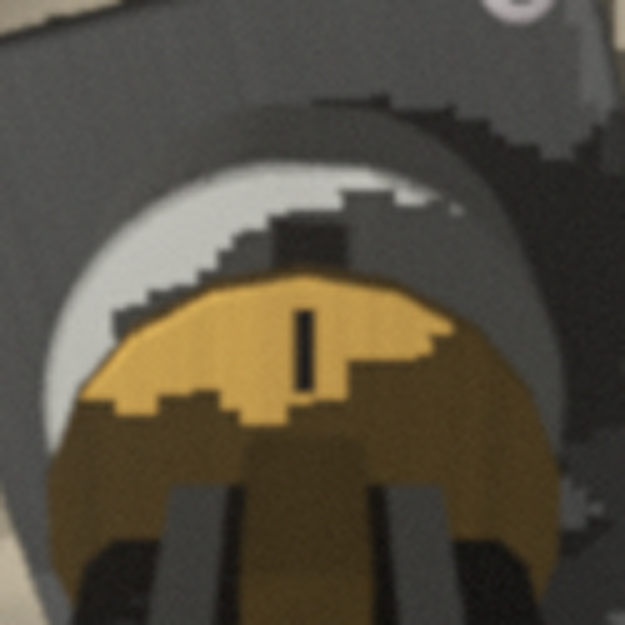

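Key line (303,350) and keyway (310,240) line up; no contact yet. I'll continue in small steps and watch the force.

```bash
python3 -m creep '0 0 0.1 0;0 0 0.2 0;0 0 0.3 0;0 0 0.4 0;0 0 0.5 0;0 0 0.6 0;0 0 0.6 0;0 0 0.6 0' 0 40
python3 -c "
from bench import *
o=get_obs();print(o['tcp_pos'],o['force'],o['torque'])"
```

```text
time: 10.25
tcp_pos: [577.9, 6.1, 35.1]
eef_rot: [3.142, 0.0, 3.061]
force: [-0.2, -0.5, -1.6]
grip_width: 0.133
[577.93321821   6.1287758   35.06369755] [-0.21685182 -0.52055898 -1.6255701 ] [0.00678475 0.02265486 0.01049504]
```

```bash
python3 -m creep '0 0 0.05 0;0 0 0.1 0;0 0 0.15 0;0 0 0.2 0;0 0 0.25 0;0 0 0.3 0;0 0 0.3 0;0 0 0.3 0' 0 40
python3 -c "
from bench import *
o=get_obs();print(o['tcp_pos'],o['force'],o['torque'])"
```

```text
time: 11.25
tcp_pos: [577.9, 6.1, 32.0]
eef_rot: [3.142, 0.0, 3.061]
force: [0.1, -0.0, -2.2]
grip_width: 0.125
[577.93436908   6.0931594   32.04642111] [ 0.09005181 -0.04057889 -2.23498378] [ 0.00183578 -0.01365276 -0.02311987]
```

```bash
python3 -m creep '0 0 0.05 0;0 0 0.1 0;0 0 0.15 0;0 0 0.2 0;0 0 0.25 0;0 0 0.3 0;0 0 0.3 0;0 0 0.3 0' 0 40
python3 -c "
from bench import *
o=get_obs();print(o['tcp_pos'],o['force'],o['torque'])"
```

```text
time: 12.25
tcp_pos: [577.9, 6.2, 29.0]
eef_rot: [3.141, 0.0, 3.061]
force: [1.2, 0.5, -2.5]
grip_width: 0.13
[577.90992912   6.19083108  29.0191417 ] [ 1.2494448   0.54180939 -2.52386742] [0.18623169 0.00530124 0.0248882 ]
```

```bash
python3 -m creep '-0.03 0 0 0;-0.06 0 0.05 0;-0.06 0 0.1 0;-0.06 0 0.15 0;-0.06 0 0.2 0;-0.06 0 0.25 0;-0.06 0 0.25 0;-0.06 0 0.25 0' 0 40
python3 - <<'E'
from bench import *
from h import *
o=get_obs();print(o['tcp_pos'],o['force'],o['torque'])
F={n:grab_frame(n) for n in("side","wrist")}
crop(F["wrist"],"pics/n_w.png",265,190,125,125,3)
crop(F["side"],"pics/n_d.png",285,220,75,75,5)
cv2.imwrite("pics/n_2.png",np.hstack([cv2.imread("pics/n_w.png"),cv2.imread("pics/n_d.png")]))
E
```

```text
time: 13.25
tcp_pos: [578.5, 6.1, 26.5]
eef_rot: [3.142, 0.0, 3.061]
force: [0.4, 0.6, -2.6]
grip_width: 0.124
[578.49935786   6.11710274  26.49064568] [ 0.37919878  0.63125586 -2.56709618] [ 0.33056282 -0.0788199  -0.06500103]
```

View pics/n_2.png

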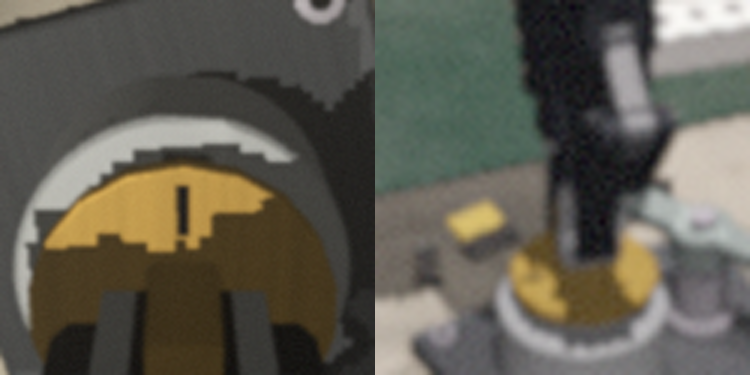

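```bash
python3 -m creep '0 0.03 0 0;0 0.05 0.05 0;0 0.05 0.1 0;0 0.05 0.15 0;0 0.05 0.2 0;0 0.05 0.2 0;0 0.05 0.2 0;0 0.05 0.2 0' 0 40
python3 -c "
from bench import *
o=get_obs();print(o['tcp_pos'],o['force'],o['torque'])"
```

```text
time: 14.35
tcp_pos: [578.6, 6.6, 24.5]
eef_rot: [3.142, 0.0, 3.061]
force: [-1.1, -0.4, -2.8]
grip_width: 0.13
[578.56003223   6.5751602   24.54364639] [-1.05023034 -0.38376337 -2.82768468] [ 0.02675517  0.033594   -0.03863723]
```

```bash
python3 -m creep '0.01 0 0.05 0;0.02 0 0.1 0;0.02 0 0.15 0;0.02 0 0.2 0;0.02 0 0.25 0;0.02 0 0.3 0;0.02 0 0.3 0;0.02 0 0.3 0' 0 40
python3 -c "
from bench import *
o=get_obs();print(o['tcp_pos'],o['force'],o['torque'])"
```

```text
time: 15.35
tcp_pos: [578.4, 6.6, 21.5]
eef_rot: [3.142, 0.0, 3.061]
force: [-0.8, -0.6, -2.1]
grip_width: 0.126
[578.35056022   6.57795886  21.54767332] [-0.83161051 -0.64964359 -2.13515068] [-0.01281593 -0.05895955 -0.01895847]
```

```bash
python3 -m creep '0 0 0.05 0;0 0 0.1 0;0 0 0.15 0;0 0 0.2 0;0 0 0.25 0;0 0 0.3 0;0 0 0.3 0;0 0 0.3 0' 0 40
python3 -c "
from bench import *
o=get_obs();print(o['tcp_pos'],o['force'],o['torque'])"
```

```text
time: 16.35
tcp_pos: [578.3, 6.6, 18.5]
eef_rot: [-3.142, 0.0, 3.061]
force: [-1.0, -0.1, -1.9]
grip_width: 0.124
[578.32183764   6.5661031   18.51402386] [-1.02713803 -0.05694552 -1.93928709] [-0.05248839  0.00833885  0.0039304 ]
```

```bash
python3 -m creep '0 0 0.03 0;0 0 0.06 0;0 0 0.09 0;0 0 0.12 0;0 0 0.15 0;0 0 0.15 0;0 0 0.15 0;0 0 0.15 0' 0 40
python3 - <<'E'
from bench import *
from h import *
o=get_obs();print(o['tcp_pos'],o['force'],o['torque'])
F={n:grab_frame(n) for n in("side","wrist")}
crop(F["wrist"],"pics/o_w.png",265,190,125,125,3)
crop(F["side"],"pics/o_d.png",285,220,75,75,5)
cv2.imwrite("pics/o_2.png",np.hstack([cv2.imread("pics/o_w.png"),cv2.imread("pics/o_d.png")]))
E
```

```text
time: 17.35
tcp_pos: [578.5, 6.5, 18.3]
eef_rot: [-3.141, 0.0, 3.061]
force: [-7.5, -0.6, 13.4]
grip_width: 0.126
[578.49346681   6.47988324  18.33451804] [-7.48174178 -0.63050126 13.43458848] [-0.02283836  1.52744923  0.03313301]
```

View pics/o_2.png

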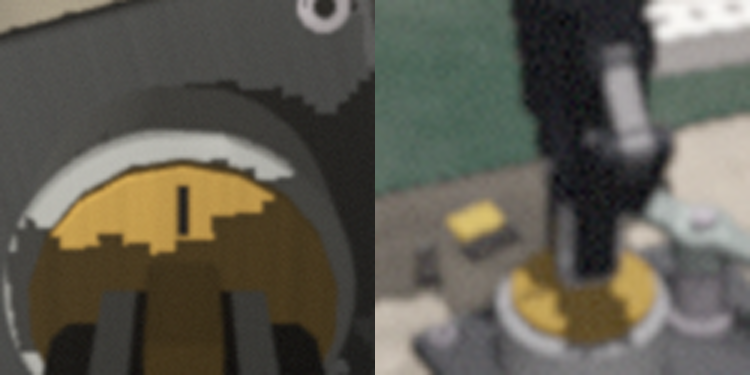

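Contact at TCP z 18.3 with 13 N. The flange looks flat on the ring. Relaxing, opening, retreating up.

```bash
python3 -m creep '0 0 -0.08 0;0 0 -0.08 0;0 0 -0.08 0;0 0 -0.08 0;0 0 -0.08 0;0 0 -0.08 0;0 0 -0.08 0;0 0 -0.08 0' 0.5 40
python3 -m creep '0 0 -1 0;0 0 -2.5 0;0 0 -4 0;0 0 -6 0;0 0 -8 0;0 0 -10 0;0 0 -10 0;0 0 -10 0' 0.5 40
python3 - <<'E'
from bench import *
from h import *
import pickle
o=get_obs();print(o['tcp_pos'],o['force'],o['torque'],o['qpos'])
F={n:grab_frame(n) for n in("scene","side","wrist")}
pickle.dump(F,open("f4.pkl","wb"))
crop(F["scene"],"pics/p_s.png",280,170,100,100,4)
crop(F["side"],"pics/p_d.png",290,240,90,100,4)
cv2.imwrite("pics/p_2.png",np.hstack([cv2.imread("pics/p_s.png"),cv2.imread("pics/p_d.png")]))
cv2.imwrite("pics/p_w.png",F["wrist"]["frame"][:,:,::-1])
E
```

```text
time: 18.45
tcp_pos: [578.3, 6.6, 17.8]
eef_rot: [3.142, 0.0, 3.061]
force: [0.3, 0.6, -0.1]
grip_width: 0.498
time: 19.45
tcp_pos: [578.1, 6.5, 117.6]
eef_rot: [-3.141, -0.0, 3.061]
force: [0.6, 0.4, 0.1]
grip_width: 0.501
[578.08252169   6.53864401 117.59078464] [0.57179074 0.40874737 0.06036184] [-0.02198285 -0.01772308 -0.03384446] [ 0.15770002  0.30101867 -0.29542642  1.67427926  0.09355764  1.1803585
  1.32916257]
```

View pics/p_2.png

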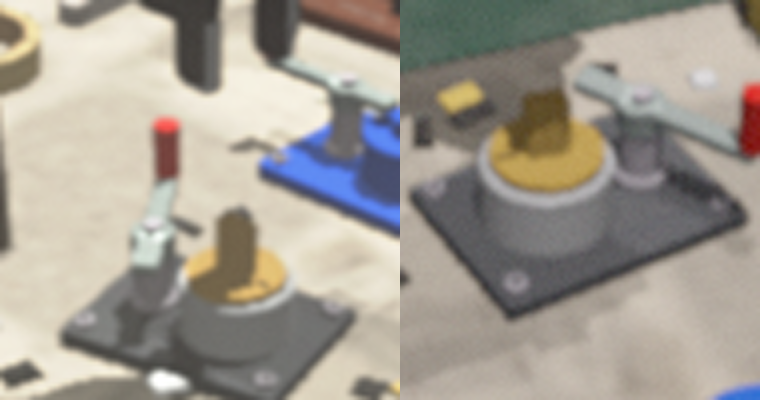

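View pics/p_w.png

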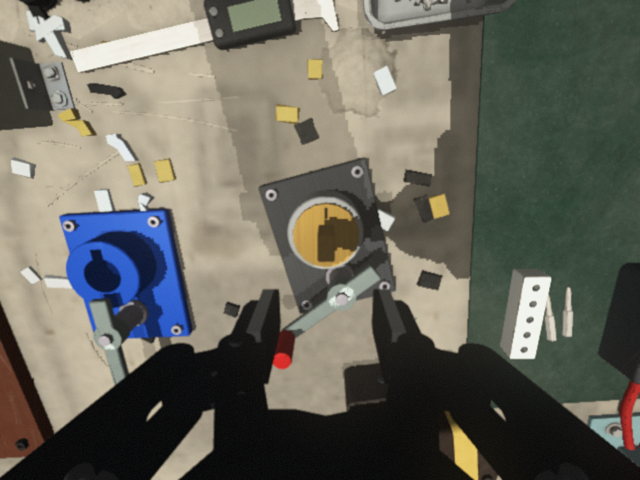

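Bushing is home: the flange sits flat on the ring and the key line points down the keyway. Next the lever: straddle the knob loosely with the jaws and swing it round its arc.

```bash
python3 -m creep '-1.5 -0.6 0 0.15;-3 -1.2 0 0.3;-4.5 -1.8 0 0.45;-6 -2.4 0 0.6;-7.5 -2.9 0 0.75;-8.5 -3.3 0 0.89;-8.5 -3.3 0 0.89;-8.5 -3.3 0 0.89' 0.5 40
python3 - <<'E'
from bench import *
from h import *
import pickle
o=get_obs();print(o['tcp_pos'],o['eef_rot'],o['qpos'])
F={n:grab_frame(n) for n in("scene","side","wrist")}
pickle.dump(F,open("f5.pkl","wb"))
cv2.imwrite("pics/q_w.png",F["wrist"]["frame"][:,:,::-1])
E
```

```text
time: 20.6
tcp_pos: [659.9, -32.8, 117.4]
eef_rot: [-3.141, -0.001, 2.174]
force: [0.2, -0.0, 0.5]
grip_width: 0.501
[659.88079425 -32.79183617 117.42333648] [-3.14107399e+00 -5.88725864e-04  2.17423265e+00] [ 0.07507777  0.4605863  -0.12823916  1.44855967  0.05996557  1.23703277
  0.54380577]
```

View pics/q_w.png

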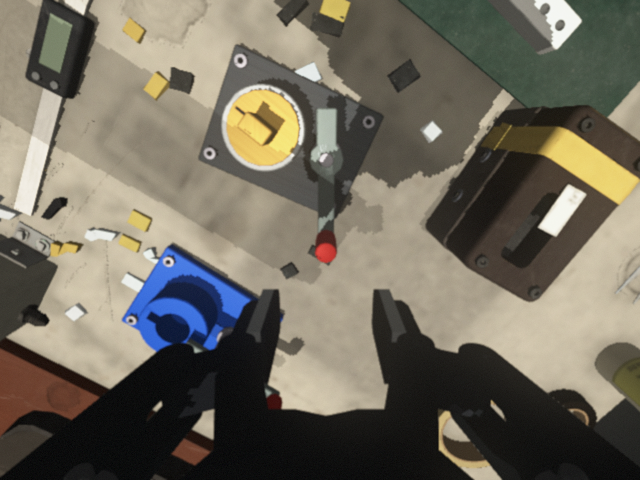

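Knob top at (326,252), centred between the jaws; lever straight up to the pivot at (325,155). The felt block is at (535,205), on the closing side.

```bash
python3 - <<'E'
from h import *
import pickle
F=pickle.load(open("f5.pkl","rb"));w=F["wrist"]
print("knob",at_z(w,[[326,253]],85),"pivot",at_z(w,[[325,155]],57))
print("felt top",at_z(w,[[509,107],[456,185],[535,300],[428,225],[640,195]],95))
print("ring/flange",at_z(w,[[262,126]],45))
piv=np.array([628.2,14.5])
for a in (1.145,.9,.6,.3,0): 
    p=.172-a;print(a,piv+58*np.array([np.cos(p),np.sin(p)]),p+np.pi)
E
```

```text
knob [[660.85449273 -33.43011283  85.        ]] pivot [[625.44769436  16.9119156   57.        ]]
felt top [[693.76197405  98.88656152  95.        ]
 [698.18641704  49.09294061  95.        ]
 [792.27658302  20.89128089  95.        ]
 [700.29212935  20.51491918  95.        ]
 [793.77492039 107.53300519  95.        ]]
ring/flange [[578.01580385   7.46713108  45.        ]]
1.145 [660.84369537 -33.44151805] 2.1685926535897933
0.9 [671.49738572 -24.0919213 ] 2.4135926535897934
0.6 [680.96826502  -9.57301823] 2.713592653589793
0.3 [685.72551236   7.09625587] 3.013592653589793
0 [685.34417701  24.42688438] 3.3135926535897933
```

```bash
python3 - <<'E'
from h import *
import pickle
F=pickle.load(open("f0.pkl","rb"));w=F["wrist"]
print("bottom-left edge",at_z(w,[[429,95],[430,183]],0))
print("top",at_z(w,[[466,60],[544,54],[530,208],[462,205]],95))
im=w["frame"][40:220,410:560,::-1];cv2.imwrite("pics/r.png",cv2.resize(im,None,fx=3,fy=3))
im=F["side"]["frame"][190:280,360:450,::-1];cv2.imwrite("pics/r2.png",cv2.resize(im,(540,540)))
cv2.imwrite("pics/r3.png",np.hstack([cv2.imread("pics/r.png")[:540],cv2.imread("pics/r2.png")])[:, :800])
E
```

```text
bottom-left edge [[730.03055739 110.52842683   0.        ]
 [739.28793334  21.29649458   0.        ]]
top [[728.54281706 126.23911074  95.        ]
 [785.34063509 130.27791783  95.        ]
 [795.98778656  14.87061127  95.        ]
 [738.74130726  17.42957227  95.        ]]
```

View pics/r3.png

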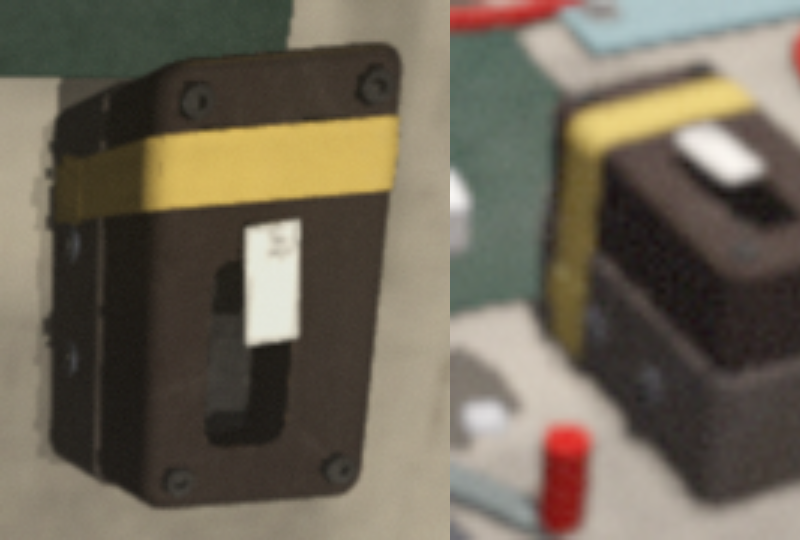

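```bash
python3 -m creep '-0.1 0 2 0;-0.1 0 4 0;-0.1 0 6 0;-0.1 0 7.5 0;-0.1 0 8.4 0;-0.1 0 8.9 0;-0.1 0 8.9 0;-0.1 0 8.9 0' 0.5 20
python3 -m creep '0 0 0 0;0 0 0 0;0 0 0 0;0 0 0 0;0 0 0 0;0 0 0 0;0 0 0 0;0 0 0 0' 0.33 20
python3 - <<'E'
from bench import *
from h import *
o=get_obs();print(o['tcp_pos'],o['force'])
F={n:grab_frame(n) for n in("scene","side","wrist")}
crop(F["scene"],"pics/s_s.png",270,160,100,100,4)
crop(F["side"],"pics/s_d.png",310,220,100,100,4)
cv2.imwrite("pics/s_2.png",np.hstack([cv2.imread("pics/s_s.png"),cv2.imread("pics/s_d.png")]))
cv2.imwrite("pics/s_w.png",F["wrist"]["frame"][:,:,::-1])
E
```

```text
time: 21.75
tcp_pos: [661.4, -34.0, 29.5]
eef_rot: [3.141, 0.001, 2.171]
force: [1.1, 0.0, 0.7]
grip_width: 0.5
time: 22.75
tcp_pos: [661.0, -34.0, 28.8]
eef_rot: [3.141, 0.0, 2.171]
force: [0.1, -0.3, 0.3]
grip_width: 0.335
[660.97428972 -33.97969531  28.8353151 ] [ 0.10313432 -0.2681113   0.28718715]
```

View pics/s_2.png

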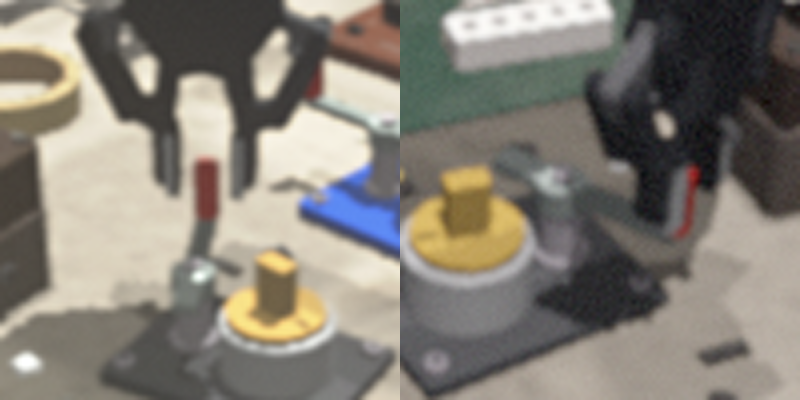

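View pics/s_w.png

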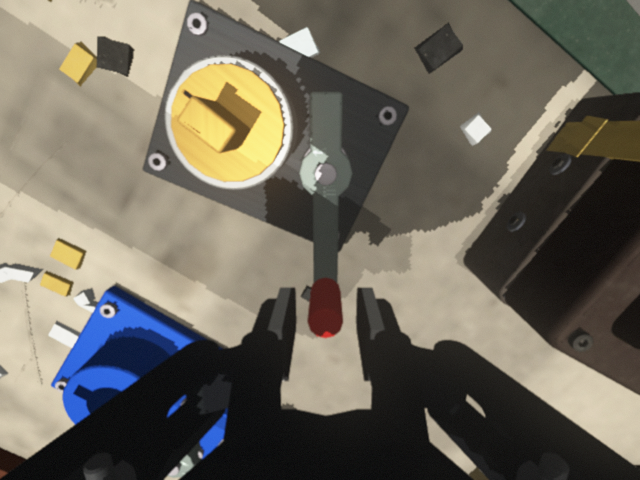

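The knob (325,310) stands between the pads with clearance both sides. Swinging along the arc.

```bash
python3 -m creep '0.02 0.55 0 -0.06;0.09 1.09 0 -0.12;0.2 1.63 0 -0.18;0.33 2.02 0 -0.25;0.48 2.39 0 -0.32;0.64 2.71 0 -0.38;0.81 3.01 0 -0.44;1 3.31 0 -0.5' 0.33 20
python3 - <<'E'
from bench import *
from h import *
o=get_obs();print(o['tcp_pos'],o['force'],o['eef_rot'])
f=grab_frame("wrist")
cv2.imwrite("pics/t_w.png",f["frame"][:,:,::-1])
E
```

```text
time: 23.9
tcp_pos: [682.7, -7.6, 28.8]
eef_rot: [-3.141, 0.0, 2.672]
force: [-0.1, -1.9, -0.3]
grip_width: 0.328
[682.73902335  -7.55747808  28.82570124] [-0.13393341 -1.85431348 -0.33126003] [-3.14113427e+00  4.05368860e-04  2.67237258e+00]
```

View pics/t_w.png

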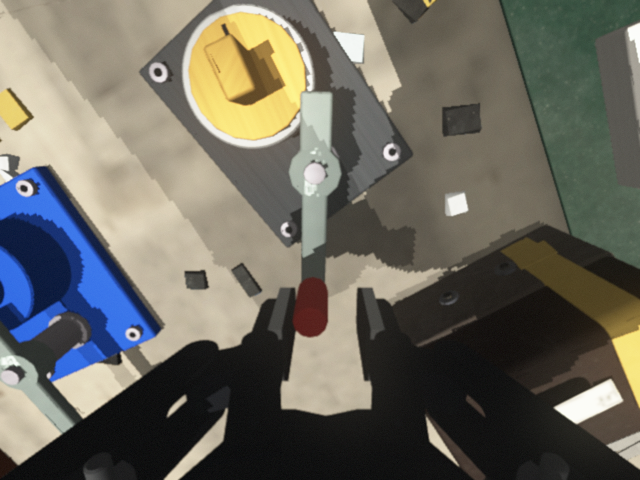

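The lever follows: the knob is against the left pad and the toe (316,105) is approaching the flange. Continuing.

```bash
python3 -m creep '0.05 0.35 0 -0.06;0.11 0.69 0 -0.12;0.2 1.03 0 -0.18;0.31 1.36 0 -0.24;0.44 1.69 0 -0.3;0.58 2 0 -0.36;0.75 2.31 0 -0.42;0.93 2.61 0 -0.48' 0.33 20
python3 - <<'E'
from bench import *
from h import *
o=get_obs();print(o['tcp_pos'],o['force'],o['eef_rot'],o['qpos'])
f=grab_frame("wrist")
cv2.imwrite("pics/u_w.png",f["frame"][:,:,::-1])
E
```

```text
time: 24.95
tcp_pos: [686.3, 20.0, 28.9]
eef_rot: [-3.141, 0.0, -3.132]
force: [1.2, -0.6, -0.3]
grip_width: 0.327
[686.33588915  20.0323262   28.85355671] [ 1.21905112 -0.58808126 -0.34288682] [-3.14118104e+00  3.69560895e-04 -3.13176861e+00] [ 0.12929675  0.61087213 -0.32021942  1.44002775  0.20219354  1.12274593
  1.35614654]
```

View pics/u_w.png

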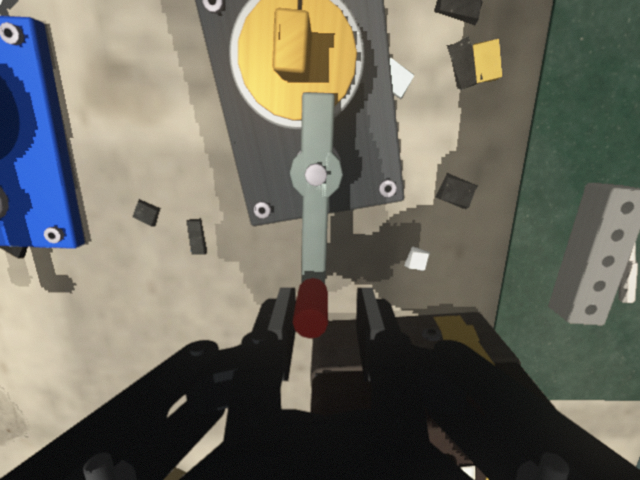

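The toe is sweeping over the flange with no resistance. About 0.16 rad to go; slow final part.

```bash
python3 -m creep '0.02 0.12 0 -0.02;0.03 0.23 0 -0.04;0.05 0.35 0 -0.06;0.07 0.46 0 -0.08;0.09 0.58 0 -0.1;0.11 0.69 0 -0.12;0.14 0.8 0 -0.14;0.14 0.8 0 -0.14' 0.33 20
python3 - <<'E'
from bench import *
from h import *
o=get_obs();print(o['tcp_pos'],o['force'],o['eef_rot'])
f=grab_frame("wrist")
cv2.imwrite("pics/v_w.png",f["frame"][:,:,::-1])
E
```

```text
time: 26.0
tcp_pos: [684.6, 28.7, 28.8]
eef_rot: [3.141, -0.0, -2.992]
force: [0.7, 0.2, -0.1]
grip_width: 0.33
[684.58344365  28.68683979  28.81741289] [ 0.71058597  0.24064991 -0.14470882] [ 3.14130959e+00 -1.02641035e-04 -2.99184521e+00]
```

View pics/v_w.png

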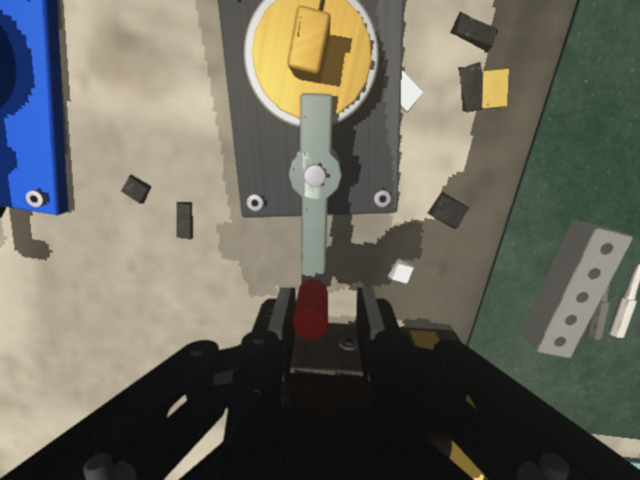

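```bash
python3 -m creep '0.01 0.04 0 -0.01;0.01 0.08 0 -0.01;0.02 0.12 0 -0.02;0.02 0.16 0 -0.03;0.03 0.2 0 -0.04;0.03 0.24 0 -0.04;0.03 0.24 0 -0.04;0.03 0.24 0 -0.04' 0.33 20
python3 -c "
from bench import *
o=get_obs();print(o['tcp_pos'],o['force'],o['torque'])"
```

```text
time: 27.05
tcp_pos: [684.1, 30.8, 28.9]
eef_rot: [3.142, 0.0, -2.952]
force: [0.2, -0.4, -0.3]
grip_width: 0.327
[684.10711795  30.81901285  28.87180681] [ 0.2247832  -0.37373145 -0.29051048] [-0.11115038  0.0647561  -0.04985166]
```

```bash
python3 -m creep '0 0.03 0 0;0 0.06 0 0;0 0.09 0 -0.01;0 0.12 0 -0.01;0.01 0.15 0 -0.01;0.01 0.15 0 -0.01;0.01 0.15 0 -0.01;0.01 0.15 0 -0.01' 0.33 20
python3 - <<'E'
from bench import *
from h import *
o=get_obs();print(o['tcp_pos'],o['force'],o['eef_rot'],o['torque'])
f=grab_frame("wrist")
cv2.imwrite("pics/w_w.png",f["frame"][:420,:,::-1])
E
```

```text
time: 28.05
tcp_pos: [683.8, 32.1, 28.9]
eef_rot: [-3.141, 0.0, -2.942]
force: [0.6, -0.4, -0.6]
grip_width: 0.33
[683.7667985   32.13511256  28.87417108] [ 0.61925769 -0.38996094 -0.58066703] [-3.14149627e+00  2.38672780e-04 -2.94241783e+00] [-0.22252465 -0.2577055   0.05419944]
```

View pics/w_w.png

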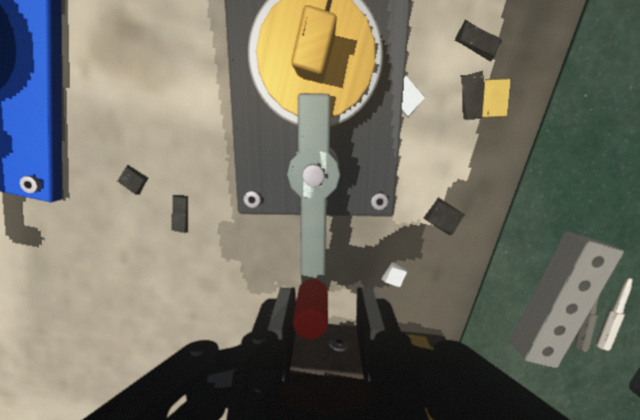

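Almost parallel with the plate, no stop force yet. Continuing in small steps.

```bash
python3 -m creep '0 0.03 0 0;0 0.06 0 0;0 0.09 0 0;0 0.12 0 -0.01;0 0.15 0 -0.01;0 0.15 0 -0.01;0 0.15 0 -0.01;0 0.15 0 -0.01' 0.33 20
python3 -c "
from bench import *
o=get_obs();print(o['tcp_pos'],o['force'],o['torque'])"
```

```text
time: 29.1
tcp_pos: [683.6, 32.3, 28.9]
eef_rot: [-3.14, 0.0, -2.933]
force: [2.9, -5.3, -0.3]
grip_width: 0.332
[683.61949478  32.29133676  28.89946072] [ 2.88926255 -5.26787437 -0.30689901] [-1.17379523 -0.48708028 -0.00782293]
```

Stop reached: 5 N and the TCP stalled. Centre the jaws off the knob, open and lift straight up.

```bash
python3 -m creep '0 -0.25 0 0;0 -0.5 0 0;0 -0.75 0 0;0 -0.75 0 0;0 -0.75 0 0;0 -0.75 -1 0;0 -0.75 -2.5 0;0 -0.75 -4 0' 0.45 20
python3 -m creep '0 0 -2 0;0 0 -5 0;0 0 -8 0;0 0 -10 0;0 0 -12 0;0 0 -12 0;0 0 -12 0;0 0 -12 0' 0.45 20
python3 - <<'E'
from bench import *
from h import *
import pickle
o=get_obs();print(o['tcp_pos'],o['force'],o['eef_rot'])
F={n:grab_frame(n) for n in("scene","side","wrist")}
pickle.dump(F,open("f6.pkl","wb"))
crop(F["scene"],"pics/x_s.png",270,170,100,100,4)
crop(F["side"],"pics/x_d.png",290,230,100,100,4)
cv2.imwrite("pics/x_2.png",np.hstack([cv2.imread("pics/x_s.png"),cv2.imread("pics/x_d.png")]))
cv2.imwrite("pics/x_w.png",F["wrist"]["frame"][:,:,::-1])
E
```

```text
time: 30.1
tcp_pos: [685.3, 26.4, 70.6]
eef_rot: [-3.141, 0.001, -2.932]
force: [-0.5, -0.1, 0.7]
grip_width: 0.448
time: 31.1
tcp_pos: [684.4, 26.2, 187.5]
eef_rot: [3.141, -0.002, -2.932]
force: [-0.4, -0.0, 0.7]
grip_width: 0.453
[684.37870536  26.22571486 187.52045884] [-0.38857279 -0.0403256   0.69618741] [ 3.14135235e+00 -1.89552994e-03 -2.93233920e+00]
```

View pics/x_2.png

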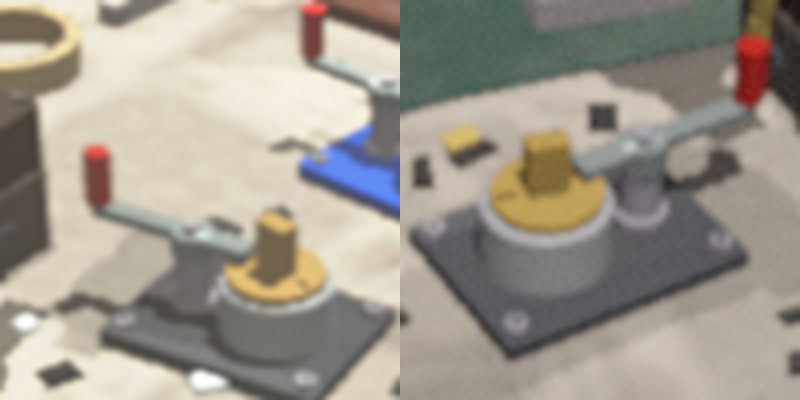

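View pics/x_w.png

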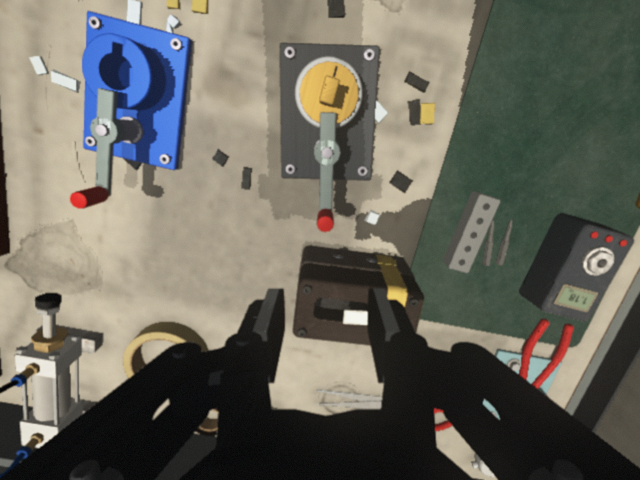

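The lever lies along the plate with its toe over the flange. A last numeric check of the lever angle, and a before/after check of the bystanders.

```bash
python3 - <<'E'
from h import *
import pickle
G=pickle.load(open("f0.pkl","rb"));F=pickle.load(open("f6.pkl","rb"));w=F["wrist"]
k=at_z(w,[[325,222]],85)[0];p=at_z(w,[[327,152]],57)[0];c=at_z(w,[[328.5,92]],45)[0];print(k,p,c)
d=k-p;e=p-c;print(np.arctan2(d[1],d[0]),np.arctan2(e[1],e[0]))
q=at_z(w,[[281,44],[380,46],[280,177],[374,180]],10);
for a,b in((2,0),(3,1)): v=q[a]-q[b];print("plate",np.arctan2(v[1],v[0]))
d=cv2.absdiff(F["side"]["frame"],G["side"]["frame"]).max(2)
cv2.imwrite("pics/y.png",np.hstack([d[150:350,160:460]*2]))
def m(n,x0,y0,x1,y1):
    a=G[n]["frame"][y0:y1,x0:x1,1].astype(np.float32);b=F[n]["frame"][y0:y1,x0:x1,1].astype(np.float32)
    print(n,cv2.phaseCorrelate(a,b),np.abs(a-b).mean())
m("side",375,200,435,272);m("side",188,255,246,308);m("side",302,175,356,212)
m("scene",220,188,284,252);m("scene",355,278,422,338);m("scene",155,262,215,322)
E
```

```text
[683.27602239  24.98835361  85.        ] [627.46728887  14.95340097  57.        ] [577.97837111   5.79556094  45.        ]
0.17790862173769195 0.18297846602540635
plate 0.1607150331767229
plate 0.2065761039395018
side ((-0.04553001404239154, -0.021735195552224695), 0.8509624472370854) 7.725
side ((0.22264947697441428, 0.027939360614041675), 0.558442579375373) 11.147691
side ((0.029209227583649522, 0.1075958982995111), 0.8988146893404149) 3.3963964
scene ((0.0160586724930738, -0.03005754213607048), 0.8970887404866517) 3.2155762
scene ((-0.12756702939145015, 0.025222559341113282), 0.9012969897853004) 6.4850745
scene ((0.09281013607116506, 0.034976606443713365), 0.8909921379884084) 1.6397222
```

View pics/y.png

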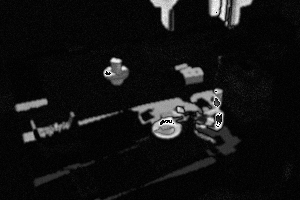

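```bash
python3 -c "
from bench import *
print(finish_job())"
```

```text
the job is handed in; nothing more can be done
None
```

The bushing is fully home in the nest, the lever is closed over its flange, and I handed the job in at about 31 s of the 67 s allowed. No verdict is reported.

- **Pick-up:** My first close missed, because the real fingertips are about 33 mm higher than the reported TCP. I reopened, went 32 mm lower and gripped the bar properly.
- **Seating:** The wrist picture showed the keyway angle, so I turned the bushing to match before lowering. The key went straight in and needed only two sub-millimetre sideways nudges, no turning search. It bottomed at TCP z 18.3 mm with about 13 N, which matches the 18 mm given for home. After release the flange looked flat on the ring.
- **Lever:** I swung the knob round with the jaws loosely straddling it until it stalled against its stop at about 5 N, then backed off and lifted clear.

**Last checks:**
- **Lever angle:** the lever measures 0.178 rad against 0.183 rad for the pivot-to-ring line, so it is closed within measuring error. The toe is over the flange in all three views.
- **Bystanders:** the tray, tester and felt block show at most 0.22 px of image shift, so they have not moved. The tray's side-view match was the weakest; the picture difference there looks like the arm's changed shadows.
- **Contact:** the force reading was back to about zero at hand-in, with the gripper well clear.

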